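# Open the push-and-turn bottle in the pantry

### The job

A small jar has been stacked on the safety cap of the square bottle: lift it off and stand it upright, wholly on the round cork mat, without dropping or toppling it. Then open the bottle: press its push-and-turn cap down, twist it a quarter turn anticlockwise (seen from above) while it is held down, and lift it off. Finish while still holding the cap in the gripper, level and straight over the bottle with its lower rim about 8 cm above the bottle's mouth; leave the other jars and the tin where they stand.

Things in the scene. Friction and masses are not known exactly. Their poses are not given: they have to be found in the camera images.
- bottle: Square brown glass bottle, 80 x 80 mm, wedged in a dark wooden holder (110 x 110 x 31 mm) fixed to the counter; neither can move or turn. Stands left or right, swapping places with the cork mat. Origin: centre of the holder's underside, on the counter; z up along the neck. Square body up to 72 mm, shoulder sloping in to a 27 mm thick neck at 86 mm.
- mouth (a point): Centre of the bottle's mouth, under the cap, 121 mm above the bottle's origin. A rubber seal on a spring in the mouth pushes the cap up; two lugs on the neck lock the cap like a bayonet.
- cap: White round push-and-turn cap, ribbed, 60 mm in diameter (61 mm over the ribs), 34 mm tall, 40 g, hollow below, flat top. Origin: centre of its lower rim; z up. Locked, its origin is 100 mm above the bottle's, and its x axis along the bottle's x. Grip it round its upper side from above at any yaw; fingertips may go down to 40 mm below its top. 2 mm of sideways play on the neck.
- cap_top (a point): Centre of the cap's flat top, 34 mm above the cap's origin, 134 mm above the counter when locked. Locked, the cap can neither be pulled up nor turned. Pressed down 4.5 to 8 mm (8 is the stop; 5 N to start, about 9 N at full travel) it turns anticlockwise from above; clockwise is blocked. It lifts free when turned 50 to 130 degrees, best 90.
- small_jar: Small closed glass jar of dark red preserve with a brass-coloured metal lid, a plain cylinder 54 mm in diameter and 60 mm tall, 140 to 270 g. Origin: centre of its underside; z up. At the start it stands on the cap, nearly centred (underside at 134 mm).
- cork_mat: Round cork mat fixed flat on the counter, 130 mm in diameter, 8 mm thick. Origin: centre of its underside, on the counter.
- pickle_jar: Bystander: glass jar of green pickles with a green lid, 84 mm in diameter, 115 mm tall, beyond the work. Origin: centre of its underside.
- fish_tin: Bystander: flat round brass-coloured tin, 86 mm in diameter, 34 mm tall, on the robot's side of the work. Origin: centre of its underside.
- corn_jar: Bystander: glass jar of yellow preserve with a white lid, 72 mm in diameter, 85 mm tall, beyond the work. Origin: centre of its underside.
There are look-alikes about, which are no part of the job. Several things have the shape of the bottle; the one meant has the colours described above. What is shaped like the cap but green is not meant.

How it is judged:
On the way, in this order (a step that is already met when the one before it is completed fails the run):
1. the small jar stands upright on the cork mat, let go (horizontal distance between small_jar and cork_mat below 0.04 m and z of small_jar in the frame of cork_mat between 0.004 and 0.013 m and angle between small_jar's own z axis and vertical below 0.15 rad and contact force between the fingers and small_jar below 0.1 N and linear speed of small_jar below 0.03 m/s), for 0.2 s.
2. the cap is pressed down against its spring (z of cap in the frame of bottle between 0.085 and 0.0965 m), for 0.05 s.
3. the cap is twisted out of its lock while still on the neck (angle between the x axis of cap and the x axis of bottle, either way round above 0.6 rad and z of cap in the frame of bottle below 0.106 m), for 0.05 s.
At the end, for the whole second after the job is handed in: The cap is held still between the fingers, touching nothing else, tilted under 17 degrees, its lower rim 50 to 120 mm above the bottle's mouth (121 mm) and its axis within 35 mm of the bottle's; the small jar stands upright, released and at rest on the cork mat, its centre within 40 mm of the mat's (all of step 1 and z of cap in the frame of bottle between 0.171 and 0.241 m and horizontal distance between cap and bottle below 0.035 m and angle between cap's own z axis and vertical below 0.3 rad and contact force between the fingers and cap above 1 N and contact force between cap and bottle below 0.1 N and contact force between cap and small_jar below 0.1 N and linear speed of cap below 0.03 m/s); the arm keeps its last pose, push and grip.
It fails at once if pickle jar pushed more than 25 mm or tipped (distance of pickle_jar from where it was at the start of the episode above 0.025 m or angle between pickle_jar's own z axis and vertical above 0.4 rad).
It fails at once if fish tin pushed more than 25 mm or tipped (distance of fish_tin from where it was at the start of the episode above 0.025 m or angle between fish_tin's own z axis and vertical above 0.4 rad).
It fails at once if corn jar pushed more than 25 mm or tipped (distance of corn_jar from where it was at the start of the episode above 0.025 m or angle between corn_jar's own z axis and vertical above 0.4 rad).
It fails at once if the small jar is dropped (falls freely by more than about 25 mm) (contact force between the fingers and small_jar below 0.05 N and linear speed of small_jar above 0.7 m/s).
It fails at once if the small jar topples (angle between small_jar's own z axis and vertical above 0.9 rad).
It also fails if it takes over 58 s, if anything falls off the work surface, if the arm or the gripper's body presses on something with over 40 N, if the wrist force passes 120 N, or if a joint passes its speed limit or range.

### The arm

A 6-joint arm with a two-finger parallel gripper is mounted at the origin on the work surface. World frame = base frame: x ahead of the robot, y to its left, z up, the work surface at z = 0. Lengths are in m, angles in rad, forces in N, time in s.
With the tool pointing down it reaches from about 0.2 to 0.875 m from the base axis. Payload 3.4 kg.
Tool frame: the origin (TCP) lies midway between the tips of the shut fingers; the grasp point (between the pads) lies 19 mm behind it; z points along the fingers, y is the line along which they close (so a half turn about z gives the same grasp; the last joint's range is limited). The gripper opens to 94 mm and grips with 3 to 60 N. Pads are 16 mm wide; open, the fingers measure 119 mm over their backs; the gripper's body (75 mm by 177 mm) begins 78 mm behind the grasp point.
Start: joints at [-1.424, 0.276, 1.505, -0, 1.361, -0.121], TCP at [0.152, -0.555, 0.205] pointing down, gripper open.
Joint ranges: [-2.89, 2.89], [-0.75, 2.08], [0.22, 2.7], [-1.18, 4.32], [0.11, 2.71], [-2.7, 2.7]. Speed limits (rad/s): [2.57, 2.57, 3.14, 3.14, 3.14, 3.14].

### API

Orientations are given as a rotation vector (axis times angle).
In Python, from rig import status, capture, order gives the robot as it stands. The module is installed in compiled form; this text tells all that it offers.
- The arm moves only by the shell command python3 -m creep 'ROWS' [OPENING] [FORCE]. ROWS is JSON, a list of rows, each an object with "delta_pos": the shift along the tool's x, y, z in m, a list of three; "turn": the turn about the tool's z in units of 8 degrees (1.0 is 8 degrees). In form: [{"delta_pos": [tx, ty, tz], "turn": turn}, ...]. A call has 1 to 10 rows; each row shifts and turns the commanded pose from where the row before left it, along the tool's axes as they then stand; what a row does not reach is not made up. A row lasts 1/10 s, in which the tool goes at most 50 mm and 8.59 degrees, less where a joint would pass 70% of its speed; a pose out of reach is approached as far as the arm can. A call is refused whole if a number of a shift passes 0.05 or a number of a turn 1, either way. A call with a gripper value outside its range is refused whole. OPENING is the opening, from -1 (shut) to 1 (fully open), set as the call begins (- or left out, the last holds). The fingers move at their own pace and stop on an object; FORCE is the grip in N (left out, the last holds). Time passes only in rows, so rows that do not move let the fingers close. It gives the time, the measured TCP pose, the force, the opening and the grip force at its end, in the units of the state.
- status.get_state(): the state, without advancing time (a new reading comes with each control period).
- capture(name): name is "scene" or "side" or "wrist"; returns a dict with "img" (400x640x3 uint8, blue, green, red), "mtx" (3x3 intrinsics, pixels), "rvec" (rotation vector, rad) and "tvec" (3), from world to camera coordinates, as OpenCV has them. Camera axes: x right, y down, z forward; pixel columns grow to the right and rows downward; lengths in m; the calibration is good to about 2 mm. A picture is of the moment at which its call begins. There is no depth.
- order.close_job(): hands the job in; it is judged then, once.
The state is a dict: "time": time; "qpos": joint angles; "qd": joint speeds; "tau": joint torques, N m; "position": TCP position; "tcp_rot": TCP orientation; "wrist_force": force on the tool from outside, world axes, zero at the start; "torque": the same for the moment, N m; "width": finger opening in m; "grasp_force": force on a finger pad.
Only numpy, scipy, OpenCV 4.12 (cv2) and the standard library are available. Lean on these libraries where they do the work, as an engineer would, in place of code of your own. Each camera call takes 0.05 s, during which the arm holds its last target. There are 200 camera calls.

## Working session

There is one attempt and no reset: what is moved stays moved. The work goes in short steps, Python scripts to look and compute and a shell command to move; the robot and the scene stay as the last step left them, time stands still between calls to the robot, and variables do not carry over. Pictures are saved under pics/ and viewed, at most 10 in all, crops included, and the job is handed in when it is done.

```bash
mkdir -p pics
cat > h.py <<'E'
import numpy as np, cv2, pickle
from rig import status, capture, order
def shot(name, fn):
    c=capture(name); cv2.imwrite('pics/'+fn+'.png',c['img']); pickle.dump(c,open('pics/'+fn+'.pkl','wb')); return c
def load(fn): return pickle.load(open('pics/'+fn+'.pkl','rb'))
def ray(c,uv):
    R=cv2.Rodrigues(np.array(c['rvec'],float))[0]; t=np.array(c['tvec'],float).ravel()
    d=R.T@np.linalg.inv(c['mtx'])@np.array([uv[0],uv[1],1.]); return -R.T@t, d/np.linalg.norm(d)
def onz(c,uv,z):
    o,d=ray(c,uv); return o+d*(z-o[2])/d[2]
def tri(c1,u1,c2,u2):
    o1,d1=ray(c1,u1);o2,d2=ray(c2,u2)
    s=np.linalg.lstsq(np.c_[d1,-d2],o2-o1,rcond=None)[0]
    a,b=o1+s[0]*d1,o2+s[1]*d2; return (a+b)/2,np.linalg.norm(a-b)
def proj(c,p): return cv2.projectPoints(np.array(p,float).reshape(-1,3),np.array(c['rvec'],float),np.array(c['tvec'],float),c['mtx'],None)[0].reshape(-1,2)
def st():
    s=status.get_state(); print({k:np.round(s[k],3).tolist() for k in ('time','qpos','position','tcp_rot','wrist_force','width','grasp_force')})
    print(np.round(cv2.Rodrigues(np.array(s['tcp_rot'],float))[0],3).tolist()); return s
E
python3 - <<'E'
from h import *
a=shot('scene','s0');b=shot('side','d0');w=shot('wrist','w0');st()
for c in(a,b,w):print(ray(c,(320,200)))
E
```

```text
{'time': 0.15, 'qpos': [-1.424, 0.276, 1.506, -0.0, 1.361, -0.121], 'position': [0.152, -0.554, 0.205], 'tcp_rot': [-3.112, -0.419, 0.0], 'wrist_force': [1.095, 0.526, -0.541], 'width': 0.094, 'grasp_force': 0.0}
[[0.964, 0.265, -0.0], [0.265, -0.964, 0.001], [0.0, -0.001, -1.0]]
(array([0.88739447, 0.6023121 , 0.5388525 ]), array([-0.46430927, -0.67869038, -0.56903099]))
(array([ 0.36249948, -0.48008101,  0.79741534]), array([ 0.20348309,  0.60853035, -0.76699768]))
(array([ 0.23203815, -0.53365466,  0.38351384]), array([-0.26659848, -0.05832322, -0.9620414 ]))
```

View pics/s0.png

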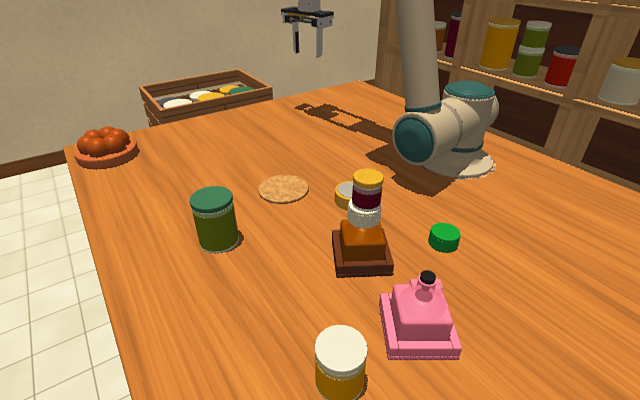

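View pics/d0.png

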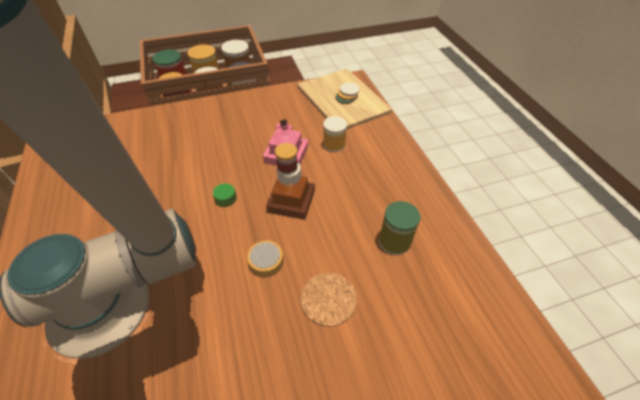

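The brown square bottle with the white cap and the red jar is at scene (363,235) and side (290,190). The look-alikes are the pink bottle at scene (420,315) / side (287,145) and the loose green cap at scene (444,237) / side (224,194). The brown one fits the description. The cork mat is at scene (284,188) and side (329,299). Next, an enlarged crop to confirm.

Run:
```python
from h import *
a=load('s0')['img'][160:285,310:410];b=load('d0')['img'][135:225,250:330]
A=cv2.resize(a,None,fx=4.5,fy=4.5,interpolation=cv2.INTER_CUBIC)[:560]
B=cv2.resize(b,None,fx=4.2,fy=4.2,interpolation=cv2.INTER_CUBIC)
o=np.zeros((570,800,3),np.uint8);o[:A.shape[0],:450]=A;o[:B.shape[0],460:460+B.shape[1]]=B
cv2.imwrite('pics/crop1.png',o)
```

```text
(no output)
```

View pics/crop1.png

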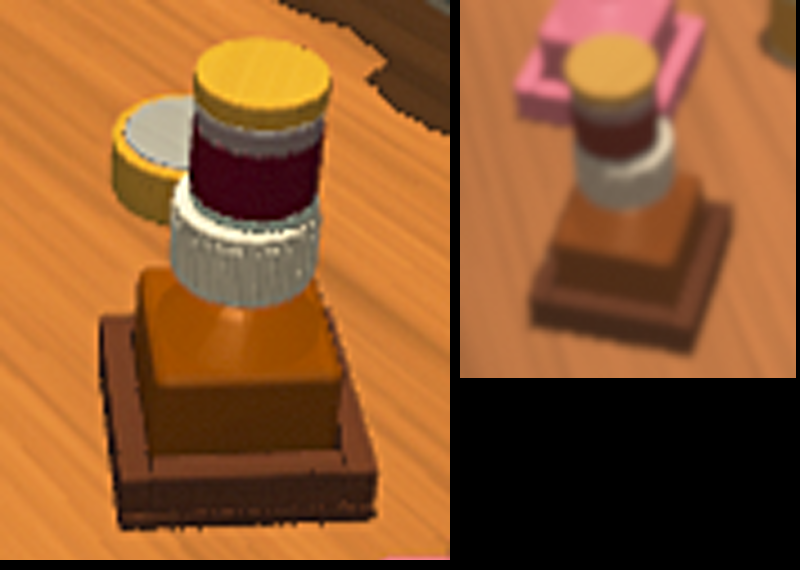

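The crop shows a brown bottle in a dark holder, a white ribbed cap and a red jar with a brass lid, which confirms the target. Lid top centre is at scene (368.2,176.4) and side (286.2,151).

Run:
```python
from h import *
a=load('s0');b=load('d0')
A=lambda x,y:(310+x/4.5,160+y/4.5); B=lambda x,y:(250+(x-460)/4.2,135+y/4.2)
print('lid',tri(a,A(262,74),b,B(612,67)))
print('mat',tri(a,(284,187.5),b,(329,298.5)))
for c,f in((a,(284,187.5)),(b,(329,298.5))):print(onz(c,f,.008))
print('holder A',[onz(a,A(*p),0).round(4) for p in((120,527),(373,520))],'top',[onz(a,A(*p),.031).round(4) for p in((118,478),(376,473),(100,318))])
print('holder B',[onz(b,B(*p),0).round(4) for p in((532,325),(692,352))],'top',[onz(b,B(*p),.031).round(4) for p in((534,295),(690,325),(732,207))])
# mat blob and tin/jars
for n,p,z in(('tin',(265,256),.034),('pickle',(402,217),.115),('corn',(335,126),.085),('green',(224,192),.034)):print(n,onz(b,p,z).round(3))
print('pickle s',onz(a,(211,198),.115),'corn s',onz(a,(341,342),.085))
# cork color segmentation check
L=onz(a,A(262,74),.194),onz(b,B(612,67),.194);print(L)
```

```text
lid (array([0.49306908, 0.17410545, 0.19031545]), np.float64(0.002538298389749387))
mat (array([ 0.4983959 , -0.13619519,  0.00395178]), np.float64(0.005377949287547447))
[ 0.49888211 -0.12955008  0.008     ]
[ 0.50007579 -0.13918941  0.008     ]
holder A [array([0.5682, 0.1928, 0.    ]), array([0.476 , 0.2505, 0.    ])] top [array([0.5708, 0.1936, 0.031 ]), array([0.48  , 0.2516, 0.031 ]), array([0.5156, 0.1044, 0.031 ])]
holder B [array([0.4225, 0.155 , 0.    ]), array([0.5154, 0.1018, 0.    ])] top [array([0.4269, 0.1537, 0.031 ]), array([0.5144, 0.0999, 0.031 ]), array([0.5697, 0.1872, 0.031 ])]
tin [ 0.385 -0.     0.034]
pickle [ 0.709 -0.047  0.115]
corn [0.686 0.349 0.085]
green [0.324 0.234 0.034]
pickle s [ 0.71532441 -0.02991859  0.115     ] corn s [0.68497065 0.3574774  0.085     ]
(array([0.49573762, 0.17871116, 0.194     ]), array([0.49320895, 0.16907683, 0.194     ]))
```

```bash
python3 -m creep '[{"delta_pos":[0.029,-0.034,-0.007],"turn":0},{"delta_pos":[0.029,-0.034,-0.007],"turn":0},{"delta_pos":[0.029,-0.034,-0.007],"turn":0},{"delta_pos":[0.029,-0.034,-0.007],"turn":0},{"delta_pos":[0.029,-0.034,-0.007],"turn":0},{"delta_pos":[0.029,-0.034,-0.007],"turn":0},{"delta_pos":[0.029,-0.034,-0.007],"turn":0},{"delta_pos":[0.029,-0.034,-0.007],"turn":0},{"delta_pos":[0.029,-0.034,-0.007],"turn":0},{"delta_pos":[0.029,-0.034,-0.007],"turn":0}]' 1 15
python3 - <<'E'
from h import *
shot('wrist','w1');st()
E
```

```text
time: 1.15
position: [0.342, -0.1481, 0.2757]
tcp_rot: [3.113, 0.418, 0.001]
wrist_force: [1.2, -0.1, -0.0]
width: 0.0937
grasp_force: 0.0
{'time': 1.2, 'qpos': [-0.585, -0.078, 1.737, 0.008, 1.481, 0.711], 'position': [0.345, -0.142, 0.277], 'tcp_rot': [-3.107, -0.429, -0.009], 'wrist_force': [1.747, 3.901, 0.693], 'width': 0.094, 'grasp_force': 0.0}
[[0.963, 0.271, 0.005], [0.271, -0.963, 0.006], [0.007, -0.004, -1.0]]
```

View pics/w1.png

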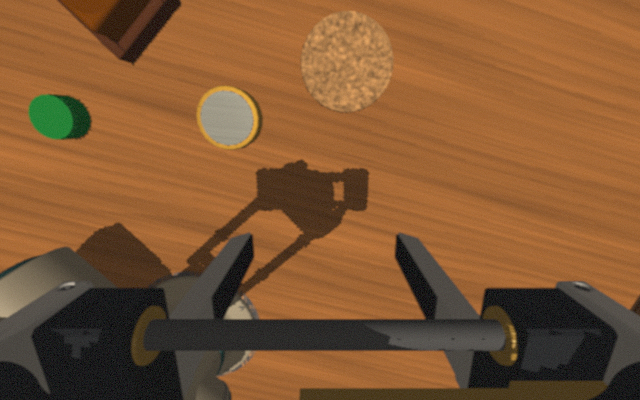

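Wrist view shows the mat centred at (347,61) and the tin at (228,118). I stop a little short of the stack so I can look at it from close by.

```bash
python3 -m creep '[{"delta_pos":[0.024,-0.039,0],"turn":0},{"delta_pos":[0.024,-0.039,0],"turn":0},{"delta_pos":[0.024,-0.039,0],"turn":0},{"delta_pos":[0.024,-0.039,0],"turn":0},{"delta_pos":[0.024,-0.039,0],"turn":0},{"delta_pos":[0.024,-0.039,0],"turn":0},{"delta_pos":[0.024,-0.039,0],"turn":0},{"delta_pos":[0,0,0],"turn":0},{"delta_pos":[0,0,0],"turn":0}]' 1 15
python3 - <<'E'
from h import *
w=load('w1');print('mat',onz(w,(347.5,61),.008),tri(w,(347.5,61),load('d0'),(329,298.5)))
shot('wrist','w2');st()
E
```

```text
time: 2.1
position: [0.4313, 0.1581, 0.2748]
tcp_rot: [3.112, 0.423, -0.003]
wrist_force: [0.2, 0.1, -0.6]
width: 0.0937
grasp_force: 0.0
mat [ 0.50214967 -0.13992432  0.008     ] (array([ 0.50079221, -0.13988079,  0.00980802]), np.float64(0.002032556977575169))
{'time': 2.15, 'qpos': [0.199, 0.065, 1.601, -0.001, 1.478, 1.501], 'position': [0.431, 0.157, 0.275], 'tcp_rot': [3.112, 0.42, -0.002], 'wrist_force': [0.16, -0.019, 0.092], 'width': 0.094, 'grasp_force': 0.0}
[[0.964, 0.265, -0.001], [0.265, -0.964, -0.001], [-0.002, 0.001, -1.0]]
```

View pics/w2.png

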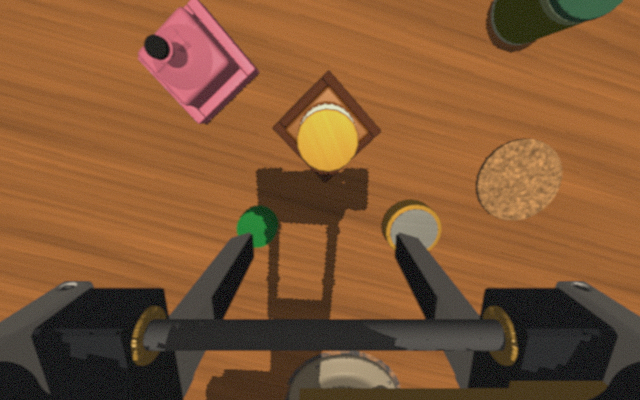

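The lid is centred at about (328,140). The holder's top corners are at (328,72), (380,129), (275,127) and (328,181), and the mat is at (519,179).

Run:
```python
from h import *
w=load('w2');a=load('s0');b=load('d0');i=w['img']
h=cv2.cvtColor(i,cv2.COLOR_BGR2HSV)
m=cv2.inRange(h,(18,150,120),(32,255,255));n,l,s,c=cv2.connectedComponentsWithStats(m)
k=l[140,328];print(s[k],c[k]); u=c[k]
print('lid w',onz(w,u,.194),'tri scene',tri(w,u,a,(368.2,176.4)),'tri side',tri(w,u,b,(286.2,151)))
r=np.array([onz(w,p,.031) for p in((328,72),(380,129),(275,127),(328,181))]);print(r.round(4),(r[1]+r[2])/2)
print('mat',onz(w,(519,179),.008),tri(w,(519,179),a,(284,187.5)),tri(w,(519,179),load('w1'),(347.5,61)))
```

```text
[ 297  110   62   62 2926] [327.10628845 140.08954204]
lid w [0.49289986 0.17077314 0.194     ] tri scene (array([0.49138837, 0.17164925, 0.18915584]), np.float64(0.0031126561252202093)) tri side (array([0.49315552, 0.17063197, 0.19250712]), np.float64(0.0007465689148341321))
[[0.5668 0.1883 0.031 ]
 [0.5156 0.0984 0.031 ]
 [0.4791 0.2403 0.031 ]
 [0.4249 0.1484 0.031 ]] [0.49736419 0.16936613 0.031     ]
mat [ 0.50197455 -0.13709712  0.008     ] (array([ 0.49992586, -0.1337225 ,  0.00810714]), np.float64(0.00680470916297558)) (array([ 0.5023442 , -0.13989184,  0.00433424]), np.float64(0.000951621346126851))
```

```bash
python3 -m creep '[{"delta_pos":[0.0316,0.002,0],"turn":0},{"delta_pos":[0.0316,0.002,0],"turn":0},{"delta_pos":[0,0,0],"turn":0},{"delta_pos":[0,0,0.03],"turn":0},{"delta_pos":[0,0,0.03],"turn":0},{"delta_pos":[0,0,0.03],"turn":0},{"delta_pos":[0,0,0.025],"turn":0},{"delta_pos":[0,0,0.01],"turn":0},{"delta_pos":[0,0,0],"turn":0},{"delta_pos":[0,0,0],"turn":0}]' 1 20
python3 - <<'E'
from h import *
shot('side','d2');a=shot('scene','s2')['img']
b=load('d2')['img'][115:225,230:340]
cv2.imwrite('pics/c2.png',np.hstack([cv2.resize(a[140:270,310:430],(400,433)),cv2.resize(b,(400,433))]))
E
```

```text
time: 3.15
position: [0.4942, 0.1701, 0.1516]
tcp_rot: [3.114, 0.418, 0.003]
wrist_force: [-0.5, -0.6, 0.2]
width: 0.0942
grasp_force: 0.0
```

View pics/c2.png

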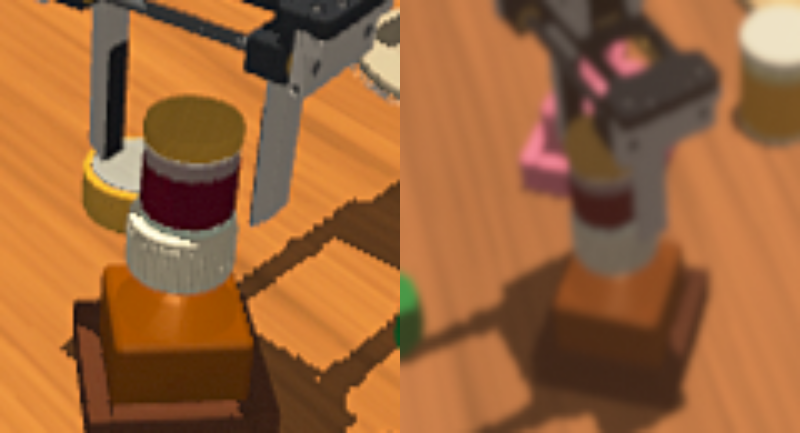

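The jar stands centred between the fingers, so I close.

```bash
python3 -m creep '[{"delta_pos":[0,0,0],"turn":0},{"delta_pos":[0,0,0],"turn":0},{"delta_pos":[0,0,0],"turn":0},{"delta_pos":[0,0,0],"turn":0},{"delta_pos":[0,0,0],"turn":0},{"delta_pos":[0,0,0],"turn":0},{"delta_pos":[0,0,0],"turn":0},{"delta_pos":[0,0,0],"turn":0}]' -1 20
```

```text
time: 4.05
position: [0.4936, 0.1709, 0.1504]
tcp_rot: [-3.113, -0.419, 0.0]
wrist_force: [-0.4, 0.8, 1.8]
width: 0.054
grasp_force: 20.0
```

```bash
python3 -m creep '[{"delta_pos":[0,0,-0.005],"turn":0},{"delta_pos":[0,0,-0.015],"turn":0},{"delta_pos":[0,0,-0.02],"turn":0},{"delta_pos":[0,0,-0.01],"turn":0},{"delta_pos":[0,0,0],"turn":0},{"delta_pos":[0,0,0],"turn":0}]' -1 20
python3 -m creep '[{"delta_pos":[-0.004,0.015,0],"turn":0},{"delta_pos":[-0.007,0.03,0],"turn":0},{"delta_pos":[-0.008,0.03,0],"turn":0},{"delta_pos":[-0.008,0.035,0],"turn":0},{"delta_pos":[-0.01,0.04,0],"turn":0},{"delta_pos":[-0.01,0.04,0],"turn":0},{"delta_pos":[-0.008,0.035,0],"turn":0},{"delta_pos":[-0.008,0.03,0],"turn":0},{"delta_pos":[-0.007,0.03,0],"turn":0},{"delta_pos":[-0.004,0.015,0],"turn":0}]' -1 20
python3 -m creep '[{"delta_pos":[0,0,0],"turn":0},{"delta_pos":[0,0,0.02],"turn":0},{"delta_pos":[0,0,0.03],"turn":0},{"delta_pos":[0,0,0.03],"turn":0},{"delta_pos":[0,0,0.03],"turn":0},{"delta_pos":[0,0,0.03],"turn":0},{"delta_pos":[0,0,0.02],"turn":0},{"delta_pos":[0,0,0],"turn":0},{"delta_pos":[0,0,0],"turn":0},{"delta_pos":[0,0,0],"turn":0}]' -1 20
python3 - <<'E'
from h import *
shot('side','d3');a=shot('scene','s3')['img']
b=load('d3')['img'][220:340,260:400]
cv2.imwrite('pics/c3.png',np.hstack([cv2.resize(a[120:240,220:360],(400,343)),cv2.resize(b,(400,343))]))
E
```

```text
time: 4.65
position: [0.4932, 0.1705, 0.2]
tcp_rot: [3.113, 0.419, -0.001]
wrist_force: [0.9, -0.0, -1.8]
width: 0.0537
grasp_force: 20.0
time: 5.65
position: [0.5007, -0.1413, 0.1995]
tcp_rot: [3.113, 0.415, -0.003]
wrist_force: [0.2, 0.3, -1.5]
width: 0.0538
grasp_force: 20.0
time: 6.65
position: [0.5028, -0.1381, 0.0417]
tcp_rot: [3.112, 0.42, 0.003]
wrist_force: [0.3, -0.2, -0.8]
width: 0.0539
grasp_force: 20.0
```

View pics/c3.png

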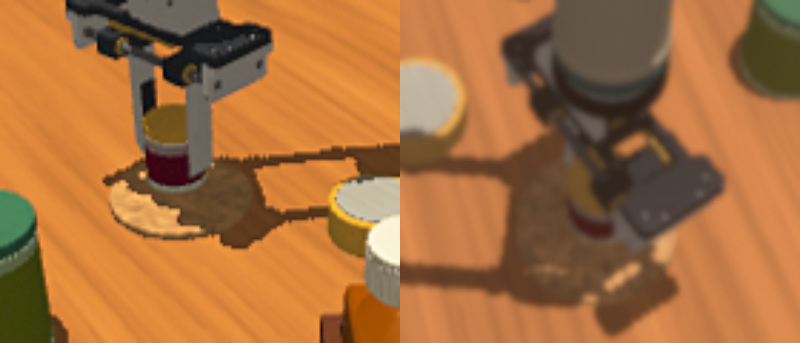

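The jar hovers upright over the mat with its underside about 17 mm above the cork. I lower it gently.

```bash
python3 -m creep '[{"delta_pos":[0,0,0.006],"turn":0},{"delta_pos":[0,0,0.005],"turn":0},{"delta_pos":[0,0,0.003],"turn":0},{"delta_pos":[0,0,0.001],"turn":0},{"delta_pos":[0,0,0.001],"turn":0},{"delta_pos":[0,0,0.001],"turn":0},{"delta_pos":[0,0,0],"turn":0},{"delta_pos":[0,0,0],"turn":0}]' -1 20
```

```text
time: 7.55
position: [0.5015, -0.1382, 0.0244]
tcp_rot: [3.113, 0.419, -0.0]
wrist_force: [-2.2, 1.3, 5.3]
width: 0.0536
grasp_force: 20.0
```

Contact shows as +5 N on the wrist, so I release and rise.

```bash
python3 -m creep '[{"delta_pos":[0,0,0],"turn":0},{"delta_pos":[0,0,0],"turn":0},{"delta_pos":[0,0,0],"turn":0},{"delta_pos":[0,0,0],"turn":0},{"delta_pos":[0,0,0],"turn":0},{"delta_pos":[0,0,0],"turn":0},{"delta_pos":[0,0,0],"turn":0},{"delta_pos":[0,0,0],"turn":0}]' 1 20
python3 -m creep '[{"delta_pos":[0,0,-0.01],"turn":0},{"delta_pos":[0,0,-0.02],"turn":0},{"delta_pos":[0,0,-0.03],"turn":0},{"delta_pos":[0,0,-0.035],"turn":0},{"delta_pos":[0,0,-0.035],"turn":0},{"delta_pos":[0,0,-0.035],"turn":0},{"delta_pos":[0,0,-0.02],"turn":0},{"delta_pos":[0,0,0],"turn":0}]'
python3 -m creep '[{"delta_pos":[-0.003,-0.013,0],"turn":0},{"delta_pos":[0.002,-0.03,0],"turn":0},{"delta_pos":[0.002,-0.035,0],"turn":0},{"delta_pos":[0.002,-0.035,0],"turn":0},{"delta_pos":[0.002,-0.035,0],"turn":0},{"delta_pos":[0.002,-0.035,0],"turn":0},{"delta_pos":[0.002,-0.035,0],"turn":0},{"delta_pos":[0.002,-0.035,0],"turn":0},{"delta_pos":[0.002,-0.03,0],"turn":0},{"delta_pos":[0.003,-0.017,0],"turn":0}]'
python3 -m creep '[{"delta_pos":[0,0,0],"turn":0},{"delta_pos":[0,0,0],"turn":0}]'
python3 - <<'E'
from h import *
w=shot('wrist','w4');a=shot('scene','s4')['img'];shot('side','d4')
cv2.imwrite('pics/c4.png',np.hstack([cv2.resize(a[120:300,200:420],(400,327)),cv2.resize(w['img'][0:250,160:480],(400,312))[:312].copy() if 0 else cv2.resize(w['img'][0:262,160:480],(400,327))]))
E
```

```text
time: 8.35
position: [0.5017, -0.1383, 0.0234]
tcp_rot: [3.113, 0.419, -0.0]
wrist_force: [0.0, -0.6, -0.2]
width: 0.094
grasp_force: 0.0
time: 9.15
position: [0.5036, -0.139, 0.2124]
tcp_rot: [3.109, 0.419, 0.011]
wrist_force: [-0.8, -0.4, -0.5]
width: 0.0937
grasp_force: 0.0
time: 10.15
position: [0.4343, 0.1575, 0.2065]
tcp_rot: [-3.112, -0.423, 0.008]
wrist_force: [0.1, 0.1, 0.5]
width: 0.094
grasp_force: 0.0
time: 10.35
position: [0.4361, 0.1552, 0.2071]
tcp_rot: [3.112, 0.421, -0.005]
wrist_force: [-0.5, -0.3, -0.0]
width: 0.0941
grasp_force: 0.0
```

View pics/c4.png

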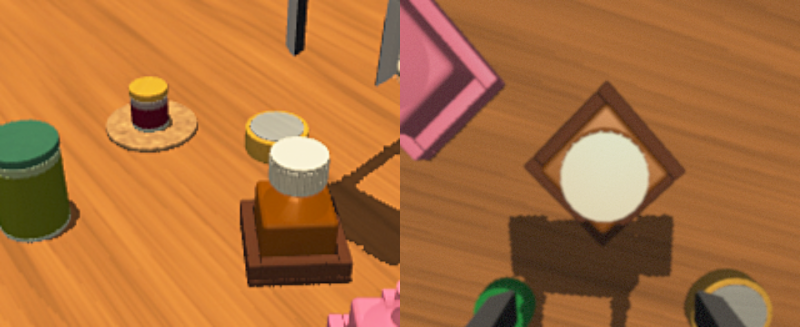

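The jar stands upright near the middle of the mat. The cap top is at wrist (324,142) and scene (364.5,205).

Run:
```python
from h import *
w=load('w4');h=cv2.cvtColor(w['img'],cv2.COLOR_BGR2HSV)
m=cv2.inRange(h,(0,0,170),(179,70,255));n,l,s,c=cv2.connectedComponentsWithStats(m);k=l[141,324];print(s[k],c[k]);u=c[k]
print(onz(w,u,.134),tri(w,u,load('s4'),(364.5,205.3)))
p=np.array(onz(w,u,.134));q=st();R=cv2.Rodrigues(np.array(q['tcp_rot']))[0];print('tool delta',R.T@(p-q['position']))
print('jar', tri(load('s4'),(282,167.5),load('d4'),(329,272)), onz(load('s4'),(281.7,167.5),.068))
```

```text
[ 289  105   70   72 3941] [323.2139051  141.27607206]
[0.49645277 0.17097185 0.134     ] (array([0.4947383 , 0.17188249, 0.12781328]), np.float64(0.003199488733108094))
{'time': 10.5, 'qpos': [0.19, 0.106, 1.719, -0.0, 1.317, 1.494], 'position': [0.437, 0.154, 0.208], 'tcp_rot': [3.113, 0.418, -0.002], 'wrist_force': [-0.014, 0.16, -0.231], 'width': 0.094, 'grasp_force': 0.0}
[[0.965, 0.264, -0.001], [0.264, -0.965, -0.001], [-0.001, 0.0, -1.0]]
tool delta [ 0.06147408 -0.00037668  0.0738272 ]
jar (array([ 0.50897789, -0.11180268,  0.07883645]), np.float64(0.0023903315629401653)) [ 0.50181954 -0.12949798  0.068     ]
```

Cap top is at (0.4965, 0.171), in line with the holder centre. Now over it and down.

```bash
python3 -m creep '[{"delta_pos":[0.02,0,0],"turn":0},{"delta_pos":[0.025,0,0],"turn":0},{"delta_pos":[0.0165,0,0],"turn":0},{"delta_pos":[0,0,0],"turn":0},{"delta_pos":[0,0,0.02],"turn":0},{"delta_pos":[0,0,0.03],"turn":0},{"delta_pos":[0,0,0.03],"turn":0},{"delta_pos":[0,0,0.0235],"turn":0},{"delta_pos":[0,0,0],"turn":0},{"delta_pos":[0,0,0],"turn":0}]' 1 40
python3 -m creep '[{"delta_pos":[0,0,0],"turn":0},{"delta_pos":[0,0,0],"turn":0},{"delta_pos":[0,0,0],"turn":0},{"delta_pos":[0,0,0],"turn":0},{"delta_pos":[0,0,0],"turn":0},{"delta_pos":[0,0,0],"turn":0},{"delta_pos":[0,0,0],"turn":0}]' -1 40
```

```text
time: 11.5
position: [0.4965, 0.171, 0.1053]
tcp_rot: [3.113, 0.418, -0.001]
wrist_force: [0.5, 0.3, -0.2]
width: 0.0939
grasp_force: 0.0
time: 12.2
position: [0.4971, 0.1722, 0.1053]
tcp_rot: [-3.113, -0.419, -0.001]
wrist_force: [-1.0, 2.5, 3.3]
width: 0.0592
grasp_force: 39.7
```

Gripped, with a width of 59 mm. Now I press about 7 mm.

```bash
python3 -m creep '[{"delta_pos":[0,0,0.002],"turn":0},{"delta_pos":[0,0,0.002],"turn":0},{"delta_pos":[0,0,0.002],"turn":0},{"delta_pos":[0,0,0.001],"turn":0},{"delta_pos":[0,0,0],"turn":0},{"delta_pos":[0,0,0],"turn":0}]' -1 40
```

```text
time: 12.8
position: [0.4972, 0.1721, 0.0987]
tcp_rot: [-3.113, -0.419, -0.001]
wrist_force: [-1.1, 2.5, 7.6]
width: 0.0593
grasp_force: 39.7
```

```bash
python3 -m creep '[{"delta_pos":[0,0,0],"turn":-0.4},{"delta_pos":[0,0,0],"turn":-0.6},{"delta_pos":[0,0,0],"turn":-0.6},{"delta_pos":[0,0,0],"turn":0}]'; python3 -c "
from h import *
s=st();print(s['torque'])"
```

```text
time: 13.2
position: [0.4981, 0.1716, 0.0989]
tcp_rot: [3.046, 0.766, 0.004]
wrist_force: [-1.1, 0.7, 6.9]
width: 0.0588
grasp_force: 39.7
{'time': 13.2, 'qpos': [0.2, 0.287, 1.774, -0.001, 1.078, 1.278], 'position': [0.498, 0.172, 0.099], 'tcp_rot': [3.046, 0.766, 0.004], 'wrist_force': [-1.105, 0.685, 6.883], 'width': 0.059, 'grasp_force': 39.661}
[[0.881, 0.473, 0.003], [0.473, -0.881, 0.0], [0.002, 0.001, -1.0]]
[0.20514004 0.12084892 0.0112352 ]
```

Yaw grew anticlockwise with little torque. I turn the rest, 90° minus 12.8° ≈ 77°, or 9.65 units.

```bash
python3 -m creep '[{"delta_pos":[0,0,0],"turn":-0.95},{"delta_pos":[0,0,0],"turn":-0.95},{"delta_pos":[0,0,0],"turn":-0.95},{"delta_pos":[0,0,0],"turn":-0.95},{"delta_pos":[0,0,0],"turn":-0.95},{"delta_pos":[0,0,0],"turn":-0.95},{"delta_pos":[0,0,0],"turn":-0.95},{"delta_pos":[0,0,0],"turn":-0.95},{"delta_pos":[0,0,0],"turn":-0.95},{"delta_pos":[0,0,0],"turn":-0.95}]'
python3 -m creep '[{"delta_pos":[0,0,0],"turn":-0.15},{"delta_pos":[0,0,0],"turn":0},{"delta_pos":[0,0,0],"turn":0}]'
python3 - <<'E'
from h import *
s=st();print(s['torque']);a=shot('scene','s5')['img'];b=shot('side','d5')['img']
cv2.imwrite('pics/c5.png',np.hstack([cv2.resize(a[140:290,290:440],(400,400)),cv2.resize(b[115:225,230:340],(400,400))]))
E
```

```text
time: 14.2
position: [0.4964, 0.1734, 0.0986]
tcp_rot: [-1.924, -2.48, -0.004]
wrist_force: [-4.3, 5.4, 8.3]
width: 0.0592
grasp_force: 39.7
time: 14.5
position: [0.4963, 0.1733, 0.0986]
tcp_rot: [-1.904, -2.495, -0.003]
wrist_force: [-3.9, 5.3, 7.5]
width: 0.0592
grasp_force: 39.8
{'time': 14.5, 'qpos': [0.201, 0.287, 1.775, 0.004, 1.08, -0.068], 'position': [0.496, 0.173, 0.099], 'tcp_rot': [-1.904, -2.495, -0.003], 'wrist_force': [-3.923, 5.297, 7.543], 'width': 0.059, 'grasp_force': 39.791}
[[-0.264, 0.965, -0.001], [0.965, 0.264, 0.003], [0.003, -0.0, -1.0]]
[ 0.94789131  0.55423462 -0.03011644]
```

View pics/c5.png

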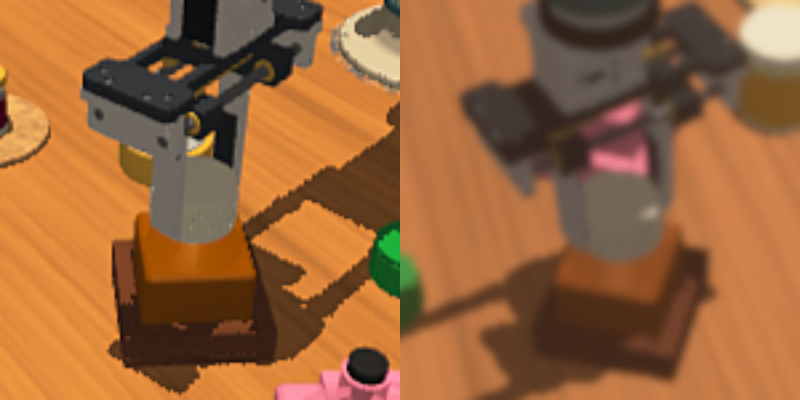

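The cap is pressed and turned 90° in the grip. Lifting slowly.

```bash
python3 -m creep '[{"delta_pos":[0,0,-0.004],"turn":0},{"delta_pos":[0,0,-0.005],"turn":0},{"delta_pos":[0,0,-0.005],"turn":0},{"delta_pos":[0,0,-0.005],"turn":0},{"delta_pos":[0,0,-0.005],"turn":0},{"delta_pos":[0,0,0],"turn":0}]'
```

```text
time: 15.2
position: [0.4984, 0.1709, 0.1227]
tcp_rot: [1.903, 2.496, 0.001]
wrist_force: [-0.2, 0.2, -0.4]
width: 0.059
grasp_force: 39.7
```

Free, with no residual force. Lifting the remaining 84 mm.

```bash
python3 -m creep '[{"delta_pos":[0,0,-0.01],"turn":0},{"delta_pos":[0,0,-0.015],"turn":0},{"delta_pos":[0,0,-0.015],"turn":0},{"delta_pos":[0,0,-0.015],"turn":0},{"delta_pos":[0,0,-0.015],"turn":0},{"delta_pos":[0,0,-0.01],"turn":0},{"delta_pos":[0,0,-0.004],"turn":0},{"delta_pos":[0,0,0],"turn":0},{"delta_pos":[0,0,0],"turn":0},{"delta_pos":[0,0,0],"turn":0}]'
python3 -m creep '[{"delta_pos":[0,0,0],"turn":0},{"delta_pos":[0,0,0],"turn":0},{"delta_pos":[0,0,0],"turn":0}]'
python3 - <<'E'
from h import *
s=st();a=shot('scene','s6')['img'];b=shot('side','d6')['img']
cv2.imwrite('pics/c6.png',np.hstack([cv2.resize(a[100:290,230:430],(400,380)),cv2.resize(b[90:310,210:440],(400,380))]))
E
```

```text
time: 16.2
position: [0.4965, 0.1715, 0.2052]
tcp_rot: [-1.904, -2.497, 0.002]
wrist_force: [0.5, -0.6, 0.4]
width: 0.0592
grasp_force: 39.7
time: 16.5
position: [0.4969, 0.1716, 0.2057]
tcp_rot: [-1.905, -2.498, 0.001]
wrist_force: [1.0, -0.3, -0.1]
width: 0.0593
grasp_force: 39.7
{'time': 16.5, 'qpos': [0.2, 0.202, 1.606, -0.0, 1.334, -0.068], 'position': [0.497, 0.172, 0.206], 'tcp_rot': [-1.905, -2.498, 0.001], 'wrist_force': [1.04, -0.344, -0.105], 'width': 0.059, 'grasp_force': 39.667}
[[-0.265, 0.964, -0.0], [0.964, 0.265, -0.0], [-0.0, -0.0, -1.0]]
```

View pics/c6.png

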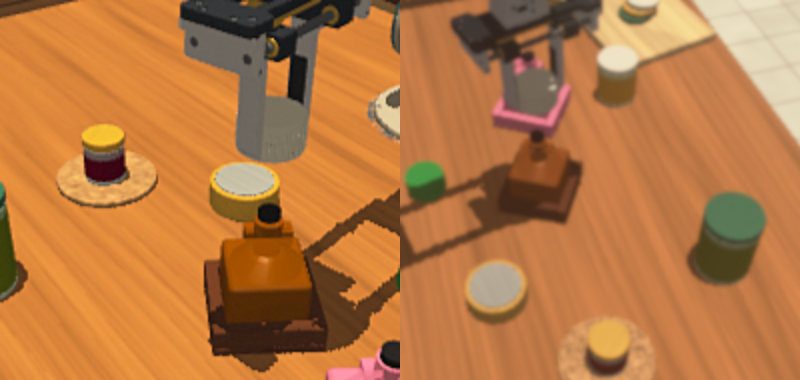

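The cap is held level above the open bottle and the jar is upright on the mat. Handing in.

```bash
python3 -c "
from rig import order
print(order.close_job())"
```

```text
the job is handed in; nothing more can be done
None
```

I handed the job in at 16.5 s: the small jar stands upright on the cork mat and the gripper holds the cap level over the open bottle, rim about 8 cm above its mouth. The interface returned no verdict.

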